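Lock the engraver's tool cage with the hooked rod

ROBOT

A 6-joint arm with a two-finger parallel gripper is mounted at the origin on the work surface. World frame = base frame: x ahead of the robot, y to its left, z up, the work surface at z = 0. Lengths are in m, angles in rad, forces in N, time in s.
With the tool pointing down it reaches from about 0.35 to 0.975 m from the base axis. Payload 4.9 kg.
Tool frame: the origin (TCP) lies midway between the tips of the shut fingers; the grasp point (between the pads) lies 19 mm behind it; z points along the fingers, y is the line along which they close (so a half turn about z gives the same grasp; the last joint's range is limited). The gripper opens to 85 mm and grips with 20 to 120 N. Pads are 22 mm wide; open, the fingers measure 114 mm over their backs; the gripper's body (76 mm by 85 mm) begins 54 mm behind the grasp point. The pads swing forward as they close: fully open they stand 13 mm farther back than shut.
Start: joints at [-1.278, 0.053, 1.613, -0, 1.476, -0.119], TCP at [0.25, -0.573, 0.231] pointing down, gripper open.
Joint ranges: [-3.01, 3.01], [-1.01, 2.22], [0.06, 2.58], [-1.02, 4.17], [0.09, 2.62], [-3.14, 3.14]. Speed limits (rad/s): [2.57, 2.57, 3.14, 3.14, 3.14, 3.14].

INTERFACE

Orientations are given as a rotation vector (axis times angle).
In Python, from station import ctrl gives the robot as it stands.
- The arm moves only by the shell command python3 -m handwheel 'ROWS' [FORCE]. ROWS is JSON, a list of rows, each an object with "gripper": the gripper command: -1 is fully open, 1 is shut, values between are in proportion; "offset": the shift along the tool's x, y, z in mm, a list of three; "rotation": the turn, a rotation vector about the tool's x, y, z in rad, a list of three. A call has exactly 8 rows; each row is the pose to reach, as a shift and turn from the pose commanded when the call began, along the tool's axes at that moment; what a row does not reach only later rows make up. A row lasts 1/8 s, in which the tool goes at most 62.5 mm and 10.7 degrees, less where a joint would pass 70% of its speed; a pose out of reach is approached as far as the arm can. A call with a gripper value outside its range is refused whole. The fingers move at their own pace and stop on an object; FORCE is the grip in N (left out, the last holds). Time passes only in rows, so rows that repeat a pose let the fingers close, or fill a call up. It gives the time, the measured TCP pose, the force, the opening and the grip force at its end, in the units of the state.
- ctrl.get_obs(): the state, without advancing time (a new reading comes with each control period).
- ctrl.get_image(name): name is "scene" or "top" or "wrist"; returns a dict with "image" (480x640x3 uint8, red, green, blue), "fovy" (degrees; the focal length in pixels is half the picture's height over the tangent of half this angle, whatever the lens; pixels are square), "cx", "cy" (the principal point, pixels), "xyz" and "attitude" of the camera in the world. Camera axes: x right, y up, looking along -z (the intrinsics and any distortion apply to the point x, -y, -z); pixel columns grow to the right and rows downward; lengths in m; the calibration is good to about 2 mm. A picture is of the moment at which its call begins. There is no depth.
- ctrl.finish_job(): hands the job in; it is judged then, once.
The state is a dict: "t": time; "q": joint angles; "dq": joint speeds; "effort": joint torques, N m; "tool_pos": TCP position; "tool_rot": TCP orientation; "contact_force": force on the tool from outside, world axes, zero at the start; "wrist_torque": the same for the moment, N m; "opening": finger opening in m; "grip_force": force on a finger pad.
Only numpy, scipy, OpenCV 4.12 (cv2) and the standard library are available. Lean on these libraries where they do the work, as an engineer would, in place of code of your own. Each camera call takes 0.05 s, during which the arm holds its last target. There are 200 camera calls.

TASK

The tool cage at the far side of the bench is shut but not locked, and its bolt sits in the gap beside the stone slabs where no hand fits. Take the hooked rod from its wooden rest, hook the red-knobbed bolt handle from below, lift it, gently draw the bolt towards you until it stops fully home, and let the handle drop into the locking notch. Then lay the rod back in both notches of its rest, hook pointing up as you found it; work the cage only with the rod, never force it, and leave the thermos, mug, pencil tin and marble plaque where they are.

Things in the scene. Friction and masses are not known exactly. Their poses are not given: they have to be found in the camera images.
- rod: Hooked rod, 250 g. Origin: grip point on its axis, near the centre of mass; x to the hook, z the way the hook points. Dark wooden handle x -85 to 55, 24 wide (y), 34 high (z); steel shaft 10 thick from x 55 to 290, there a 10 thick finger bent up square, its tip 31 above the axis. Side or up-down loads over about 1 N at the hook pivot it in the fingers; pulls along it hold well
- rest: Light wooden rest fixed to the bench. Origin: on the bench; x as the rod lies, z up. The rod lies with its origin above the rest's, its axis 75 above the bench. Rear block (x -82 to -57): notch for the handle 30 wide, floor 58, cheeks 74 high. Front block (x 152 to 178): notch for the shaft 20 wide, floor 70, cheeks 86 high. Between them the handle is free for the fingers; base 80 wide, 12 high
- cage: Blue steel cage fixed to the bench, 340 (x) x 260 (y, 0 to -260) x 230 high. Origin: on the bench at its near end, under the face of the barred door (plane y = 0), which is hinged at the far end. Bolt bar along x outside the door, axis at y 16, z 125; the handle's stem joins it at x 128 when drawn back. Keeper loop on the near post (x 7 to 29) and guide loops (x 52, 154) stand out to y = 29
- stem_mid (a point): Point on the moving handle's stem, 27 out from the bolt bar's axis: the middle of its free part. Stem 8 thick; red ball knob 18 in diameter, centred 52 out from the bar's axis. Hook the stem here
- bolt (a joint): Travel of the bolt in m, towards the cage's -x (the robot): 0 drawn right back (unlocked). It comes home, stopped by the lug of the brass locking catch, at 0.034 to 0.056: the catch is screwed on through slotted holes and is not set alike on every cage. About 5 N of dry drag, stays where it is left; at the stop a pull of about 10 N is plenty, over 18 N strains the screws
- handle (a joint): Angle of the handle about the bar, rad: 0 hangs in a notch, pointing out (+y) and 40 degrees down; 0.70 is level, 0.90 its upper stop. It falls back by its weight (under 1 N lifts it at stem_mid). Plates block the bolt unless the handle is lifted over about 0.5; it can hang down only where bolt is under 0.004 or within 4 mm of home (the two notches)
- thermos: Red steel thermos, 68 in diameter, 220 high, before the cage; origin at the centre of its underside
- mug: White mug, 80 in diameter, 90 high; origin at the centre of its underside
- pencil_tin: Bare metal tin with pencils, 60 in diameter, tin 85 and pencils 125 high, standing on the cage's top; origin at the centre of its underside
- plaque: Marble plaque 130 x 190 x 18 lying flat on the bench; origin at the centre of its underside
- stones: Stone slabs on edge in a fixed timber stand, 280 (x) x 110 (y) x 180 high. Origin: on the bench, near end, at the side facing the cage door; x and y as the cage's. It leaves a gap about 88 wide before the door, too narrow for a gripper: bolt and handle are down in it
- door_edge (a point): Point on the outer face of the door's free (near) edge at bolt height: at (40, 0, 125) in the cage's frame when shut. The door opens outwards (+y) on a stiff hinge; more than about 4 N outwards at the bolt moves it

How it is judged:
On the way, in this order (a step that is already met when the one before it is completed fails the run):
1. the rod has been taken up out of its rest (z of rod in the frame of rest above 0.105 m and contact force between rod and the fingers above 1 N), for 0.2 s.
2. the handle has been lifted out of its notch with the rod's hook (value of joint handle above 0.45 rad and contact force between rod and cage above 0.1 N), for 0.1 s.
3. the bolt is fully home with its handle down in the locking notch (value of joint bolt above 0.026 m and value of joint handle below 0.1 rad), for 0.2 s.
At the end, for the whole second after the job is handed in: Bolt home: handle hanging in the locking notch (joint handle under 0.1 rad with bolt over 0.026), door shut (free edge within 8 mm), rod lying still in both notches of its rest, hook up: within 30 mm along, 10 mm across, 7 mm in height and 0.08 rad of its place (all of step 3 and y of door_edge in the frame of cage below 0.008 m and x of rod in the frame of rest between -0.03 and 0.03 m and y of rod in the frame of rest between -0.01 and 0.01 m and z of rod in the frame of rest between 0.068 and 0.082 m and angle between the x axis of rod and the x axis of rest, either way round below 0.08 rad and angle between rod's own z axis and vertical below 0.2 rad and linear speed of rod below 0.02 m/s); the robot touches nothing.
It fails at once if the rod presses on the cage, its bolt or the stones with more than 18 N (contact force between rod and cage above 18 N or contact force between rod and stones above 18 N).
It fails at once if the gripper or arm touches the cage (contact force between any of the fingers, the arm and cage above 1 N).
It fails at once if the door is pulled open by more than 30 mm (y of door_edge in the frame of cage above 0.03 m).
It fails at once if the thermos, mug, pencil tin or plaque is moved by more than 20 mm (distance of any of thermos, mug, pencil_tin, plaque from where it was at the start of the episode above 0.02 m).
It fails at once if the thermos, mug or pencil tin is tipped (angle between any of thermos, mug, pencil_tin's own z axis and vertical above 0.3 rad).
It also fails if it takes over 72 s, if anything falls off the work surface, if the arm or the gripper's body presses on something with over 40 N, if the wrist force passes 120 N, or if a joint passes its speed limit or range.

## Working session

There is one attempt and no reset: what is moved stays moved. The work goes in short steps, Python scripts to look and compute and a shell command to move; the robot and the scene stay as the last step left them, time stands still between calls to the robot, and variables do not carry over. Pictures are saved under pics/ and viewed, at most 10 in all, crops included, and the job is handed in when it is done.

```bash
ls; mkdir -p pics; cat > h.py <<'E'
import numpy as np,cv2
from station import ctrl
from scipy.spatial.transform import Rotation as R
def cam(n):
    d=ctrl.get_image(n); return d
def save(d,f): cv2.imwrite('pics/'+f,cv2.cvtColor(d['image'],cv2.COLOR_RGB2BGR))
E
python3 - <<'E'
from h import *
for n in('scene','top','wrist'):
    d=cam(n);save(d,n+'0.png');print({k:v for k,v in d.items() if k!='image'})
    np.save('pics/%s0.npy'%n,d,allow_pickle=True)
print(ctrl.get_obs())
E
```

```text
pics
{'fovy': 52.00985021029695, 'cx': 330.5314184221122, 'cy': 239.00804593532527, 'xyz': array([ 1.37734349, -0.00472202,  1.10915135]), 'attitude': array([0.50283138, 0.5467778 , 1.53647562])}
{'fovy': 52.5732054159393, 'cx': 311.4572842538094, 'cy': 243.49410913851668, 'xyz': array([ 0.38250436, -0.04030875,  1.27345127]), 'attitude': array([ 0.16295166, -0.16913805, -1.65126495])}
{'fovy': 61.96625501271714, 'cx': 325.2814481339197, 'cy': 237.68026883184137, 'xyz': array([ 0.32748064, -0.5389763 ,  0.37279663]), 'attitude': array([-0.29172114,  0.19383811, -1.14857156])}
{'t': 0.15, 'q': array([-1.27802123e+00,  5.32318348e-02,  1.61400300e+00,  8.83767545e-06,
        1.47599583e+00, -1.19023443e-01]), 'dq': array([ 0.00175051, -0.00020827, -0.00361113, -0.00117014, -0.00120852,
       -0.00024459]), 'effort': array([ 6.13071334e-04, -3.94242489e+01, -3.70721555e+01, -6.11764744e-05,
        4.68152430e-03, -8.99478998e-07]), 'tool_pos': array([ 0.25000659, -0.57227858,  0.23031435]), 'tool_rot': array([-3.07363660e+00, -6.41955741e-01,  2.09372761e-04]), 'contact_force': array([-0.34199058,  0.10671458, -0.05766541]), 'wrist_torque': array([-0.03677311, -0.02001619,  0.07283666]), 'grip_force': 0.0, 'opening': 0.08557686958160574}
```

View pics/scene0.png

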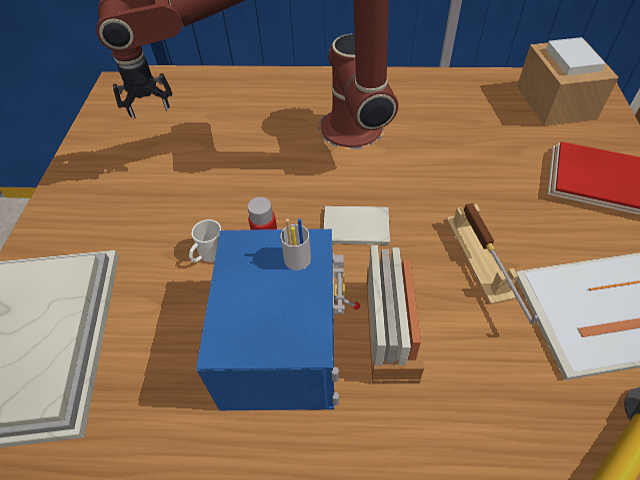

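View pics/top0.png

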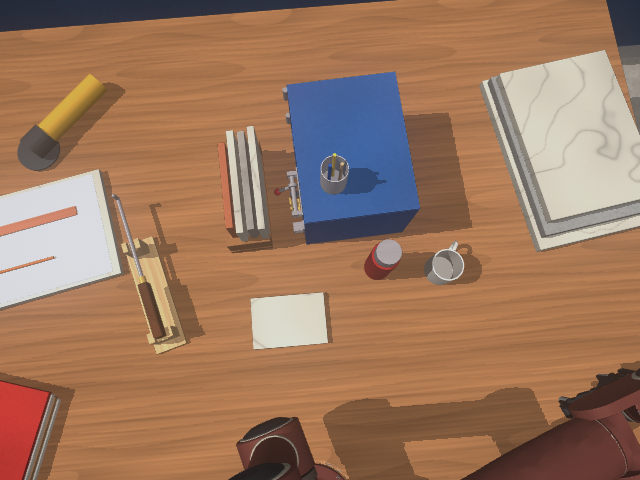

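Scene: cage centre, knob at about (357,306); rod on its rest at right, handle near (478,225). Top: knob near (277,191), rod from (162,335) to (115,197), roof corners near (287,85) and (395,73).

```bash
cat >> h.py <<'E'
def ray(d,u,v):
    f=240/np.tan(np.radians(d['fovy'])/2)
    c=np.array([(u-d['cx'])/f,-(v-d['cy'])/f,-1.]);return d['xyz'],R.from_rotvec(d['attitude']).apply(c)
def plane(d,u,v,z):
    o,r=ray(d,u,v);return o+r*(z-o[2])/r[2]
def tri(*a):
    A=np.zeros((3,3));b=np.zeros(3);rs=[]
    for d,u,v in a:
        o,r=ray(d,u,v);r=r/np.linalg.norm(r);P=np.eye(3)-np.outer(r,r);A+=P;b+=P@o;rs.append((P,o))
    p=np.linalg.solve(A,b);return p,[np.linalg.norm(P@(p-o)) for P,o in rs]
def proj(d,p):
    f=240/np.tan(np.radians(d['fovy'])/2);c=R.from_rotvec(d['attitude']).inv().apply(np.array(p)-d['xyz'])
    return d['cx']-f*c[0]/c[2],d['cy']+f*c[1]/c[2]
def load(f): return np.load('pics/'+f,allow_pickle=True).item()
E
python3 - <<'E'
from h import *
t=load('top0.npy');s=load('scene0.npy')
for d,n in((t,'top'),(s,'scene')):
    h=cv2.cvtColor(d['image'],cv2.COLOR_RGB2HSV).astype(int);im=d['image'].astype(int)
    m=((h[...,0]<8)|(h[...,0]>172))&(h[...,1]>170)&(h[...,2]>90)
    k,l,st,c=cv2.connectedComponentsWithStats(m.astype(np.uint8))
    print(n,[(st[i,4],c[i].round(1)) for i in range(1,k) if 10<st[i,4]<300])
def corners(n): pass
a=t['image'][60:260,200:430];b=t['image'][180:360,90:200]
A=cv2.resize(a,None,fx=2.3,fy=2.3,interpolation=3);B=cv2.resize(b,None,fx=2.3,fy=2.3,interpolation=3)
C=np.zeros((460,800,3),np.uint8);C[:A.shape[0],:A.shape[1]]=A;C[:B.shape[0],535:535+B.shape[1]]=B
save({'image':C},'crop1.png')
E
```

```text
top [(np.int32(38), array([379.2, 264. ]))]
scene [(np.int32(166), array([264.7, 224.2])), (np.int32(35), array([356.5, 305.5]))]
```

View pics/crop1.png

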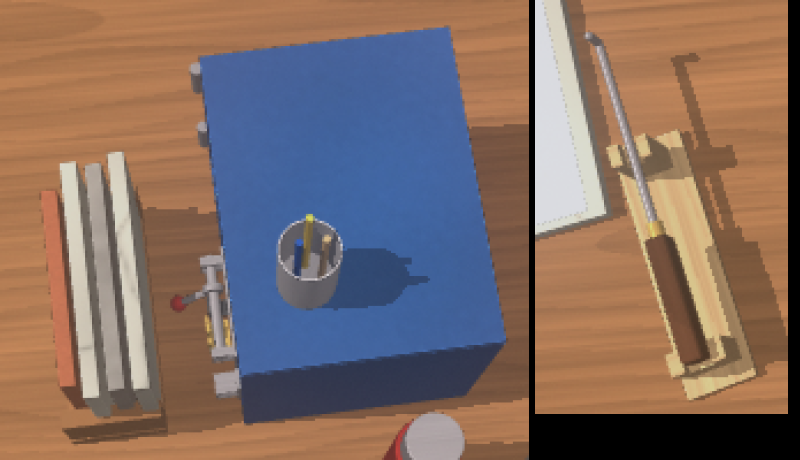

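Crop (2.3x of top): roof corners (199,58), (451,28), (506,340), (242,375); knob (178,302); rod hook tip (590,37), ferrule (655,230), butt (694,358). In the gap the stem rises left-down to the knob; gap is clear.

```bash
python3 - <<'E'
from h import *
t=load('top0.npy');s=load('scene0.npy')
c=lambda x,y:(x/2.3+200-.3,y/2.3+60-.3)
r=lambda x,y:((x-535)/2.3+90-.3,y/2.3+180-.3)
P=[plane(t,*c(*q),.230) for q in((199,58),(451,28),(506,340),(242,375))]
for p in P:print(p.round(4))
print('dims',[np.linalg.norm(P[i]-P[(i+1)%4]).round(4) for i in range(4)])
Q=[plane(s,*q,.230) for q in((199,368),(334,367),(333,230),(221,230))]
print('scene',np.round(Q,4),[np.linalg.norm(Q[i]-Q[(i+1)%4]).round(4) for i in range(4)])
print('knob',tri((t,*c(178,302)),(s,356.5,305.5)))
ft=tri((t,*r(654,233)),(s,491.5,248));print('ferrule',ft)
print('hooktip',tri((t,*r(590,37)),(s,535,320)), plane(t,*r(590,37),.106))
for q,z in(((654,233),.08),((694,360),.09)):print(plane(t,*r(*q),z))
# handle by colour in both views
for d,n,(x0,x1,y0,y1) in((t,'top',(120,185,260,350)),(s,'scene',(450,510,195,260))):
    h=cv2.cvtColor(d['image'],cv2.COLOR_RGB2HSV)[y0:y1,x0:x1];m=((h[...,2]<115)&(h[...,1]>110)&((h[...,0]<12)|(h[...,0]>170))).astype(np.uint8)
    k,l,st,ce=cv2.connectedComponentsWithStats(m);i=1+st[1:,4].argmax();rc=cv2.minAreaRect(np.argwhere(l==i)[:,::-1].astype(np.float32))
    print(n,st[i,4],np.array(rc[0])+[x0,y0],rc[1:])
E
```

```text
[ 0.9895 -0.0278  0.23  ]
[ 1.0002 -0.2892  0.23  ]
[ 0.6638 -0.3013  0.23  ]
[ 0.6514 -0.0437  0.23  ]
dims [np.float64(0.2616), np.float64(0.3366), np.float64(0.2579), np.float64(0.3385)]
scene [[ 1.0016 -0.2824  0.23  ]
 [ 0.992  -0.0267  0.23  ]
 [ 0.6578 -0.0399  0.23  ]
 [ 0.6639 -0.2998  0.23  ]] [np.float64(0.2559), np.float64(0.3345), np.float64(0.26), np.float64(0.3381)]
knob (array([0.77595369, 0.01885515, 0.09286823]), [np.float64(0.0005371502041838128), np.float64(0.0005371502041838119)])
ferrule (array([0.57882677, 0.3738095 , 0.07087688]), [np.float64(0.0006399880912972165), np.float64(0.0006399880912971406)])
hooktip (array([0.80093378, 0.4340733 , 0.08917948]), [np.float64(0.0017158997192856381), np.float64(0.0017158997192854163)]) [0.79526325 0.429158   0.106     ]
[0.57738373 0.37133959 0.08      ]
[0.43865829 0.32815874 0.09      ]
top 258 [149.25 308.25] ((52.49380874633789, 8.538147926330566), 71.56504821777344)
scene 486 [477.76153946 225.20769119] ((46.76108932495117, 12.527507781982422), 60.2551155090332)
```

```bash
cat >> h.py <<'E'
def rel(p,yaw,now=None):
    """offset mm / rotation of a tool-down pose (tool x at yaw) in the present tool frame"""
    o=ctrl.get_obs();T=R.from_rotvec(o['tool_rot'])
    G=R.from_euler('z',yaw)*R.from_euler('x',np.pi)
    print('offset',(T.inv().apply(np.array(p)-o['tool_pos'])*1000).round(1),'rot',(T.inv()*G).as_rotvec().round(4),'t',o['t'].round(2) if hasattr(o['t'],'round') else o['t'])
E
python3 - <<'E'
from h import *
t=load('top0.npy')
print('thermos top',plane(t,389,250,.22),'mug',plane(t,448,264,.09))
for q in((251,299),(323,293),(327,343),(254,348)):print(plane(t,*q,.018))
print('stone',plane(t,200+118/2.3,60+155/2.3,.18),plane(t,200+150/2.3,60+405/2.3,.18))
rel([.523,.355,.30],.28)
E
```

```text
thermos top [ 0.57583064 -0.22349284  0.22      ] mug [ 0.55204891 -0.38660395  0.09      ]
[0.51599773 0.11121933 0.018     ]
[ 0.51525913 -0.0752659   0.018     ]
[ 0.38828103 -0.07378011  0.018     ]
[0.39191159 0.11116895 0.018     ]
stone [0.91340209 0.0657028  0.18      ] [0.64068598 0.05013329 0.18      ]
offset [ 621.3 -740.6  -68.4] rot [-1.600e-03 -1.000e-04  1.318e-01] t 0.15
```

```bash
python3 -m handwheel '[{"gripper":-1,"offset":[15,-18,-40],"rotation":[0,0,0]},{"gripper":-1,"offset":[50,-60,-70],"rotation":[0,0,0.02]},{"gripper":-1,"offset":[90,-107,-70],"rotation":[0,0,0.04]},{"gripper":-1,"offset":[130,-155,-70],"rotation":[0,0,0.06]},{"gripper":-1,"offset":[170,-203,-70],"rotation":[0,0,0.08]},{"gripper":-1,"offset":[210,-250,-70],"rotation":[0,0,0.1]},{"gripper":-1,"offset":[250,-298,-70],"rotation":[0,0,0.12]},{"gripper":-1,"offset":[290,-346,-70],"rotation":[0,0,0.13]}]' 60; python3 -c "
from h import *
rel([.523,.355,.30],.28)"
```

```text
t: 1.15
tool_pos: [0.3774, -0.1376, 0.3011]
tool_rot: [3.11, 0.439, 0.001]
contact_force: [1.2, -0.3, -0.1]
opening: 0.0857
grip_force: 0.0
offset [ 276.4 -433.     1.1] rot [ 0.0003 -0.0005  0.0007] t 1.15
```

```bash
python3 -m handwheel '[{"gripper":-1,"offset":[30,-47,0],"rotation":[0,0,0]},{"gripper":-1,"offset":[63,-99,0],"rotation":[0,0,0]},{"gripper":-1,"offset":[96,-151,0],"rotation":[0,0,0]},{"gripper":-1,"offset":[129,-203,0],"rotation":[0,0,0]},{"gripper":-1,"offset":[162,-255,0],"rotation":[0,0,0]},{"gripper":-1,"offset":[195,-307,0],"rotation":[0,0,0]},{"gripper":-1,"offset":[228,-359,0],"rotation":[0,0,0]},{"gripper":-1,"offset":[258,-406,0],"rotation":[0,0,0]}]'; python3 -c "
from h import *
rel([.523,.355,.30],.28)
d=cam('wrist');np.save('pics/w1.npy',d,allow_pickle=True);save(d,'w1.png');print(d['xyz'],d['attitude'])"
```

```text
t: 2.15
tool_pos: [0.5124, 0.3244, 0.3008]
tool_rot: [3.11, 0.442, -0.001]
contact_force: [0.1, -0.6, 0.4]
opening: 0.0853
grip_force: 0.0
offset [ 18.8 -26.4   0.8] rot [0.0002 0.0005 0.0026] t 2.15
[0.59352915 0.3477411  0.44336494] [-0.28434895  0.21381709 -1.27662031]
```

View pics/w1.png

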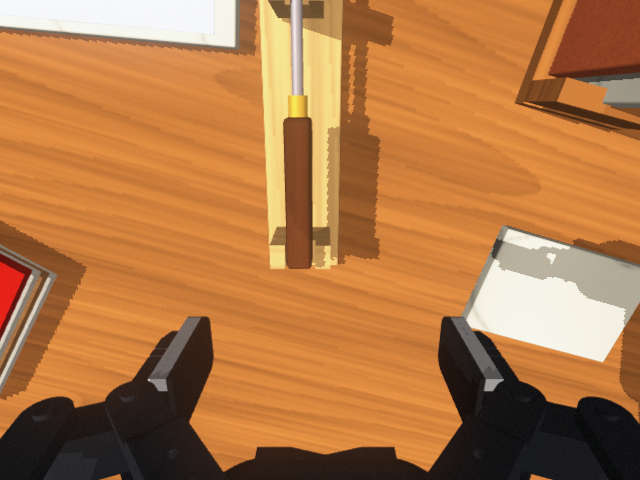

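Wrist view: rod along the image's vertical, handle from (298,117) to butt (299,267), shaft at (297,5), ferrule (297,95–117).

```bash
python3 - <<'E'
from h import *
d=load('w1.npy')
b=plane(d,299,267,.088);f=plane(d,298,117,.090);g=plane(d,297,95,.083);s=plane(d,297,5,.079)
print(b,f,g,s,np.linalg.norm(f-b),np.linalg.norm(g-b))
e=plane(d,299,250,.092)
for a,c in((b,s),(e,f),(f,s)):v=c-a;print(np.arctan2(v[1],v[0]))
v=(s-b)[:2];v/=np.linalg.norm(v);print('origin from butt',b[:2]+.085*v,'from ferrule',g[:2]-.055*v)
print(plane(d,328,0,.012),plane(d,338,265,.012))
E
```

```text
[0.44011519 0.32977231 0.088     ] [0.57399561 0.36616461 0.09      ] [0.59067599 0.3719371  0.083     ] [0.65647599 0.3896181  0.079     ] 0.13875289658536774 0.15643344976633425
0.2698548098820878
0.26832224235292906
0.27704006871172815
origin from butt [0.52203901 0.35243258] from ferrule [0.53766646 0.35727457]
[0.68024815 0.37017357 0.012     ] [0.42242958 0.28278609 0.012     ]
```

```bash
python3 -c "
from h import *
rel([.5215,.352,.053],.27)"
```

```text
offset [ 14.8 -18.3 246.3] rot [-0.0039  0.0006  0.0162] t 2.2
```

```bash
python3 -m handwheel '[{"gripper":-1,"offset":[8,-9,30],"rotation":[0,0,0.008]},{"gripper":-1,"offset":[15,-18,75],"rotation":[0,0,0.016]},{"gripper":-1,"offset":[15,-18,120],"rotation":[0,0,0.016]},{"gripper":-1,"offset":[15,-18,160],"rotation":[0,0,0.016]},{"gripper":-1,"offset":[15,-18,195],"rotation":[0,0,0.016]},{"gripper":-1,"offset":[15,-18,225],"rotation":[0,0,0.016]},{"gripper":-1,"offset":[15,-18,246],"rotation":[0,0,0.016]},{"gripper":-1,"offset":[15,-18,246],"rotation":[0,0,0.016]}]'; python3 -c "
from h import *
rel([.5215,.352,.053],.27)"
```

```text
t: 3.2
tool_pos: [0.5204, 0.3429, 0.0531]
tool_rot: [3.113, 0.416, -0.006]
contact_force: [-0.2, 0.2, -0.6]
opening: 0.0854
grip_force: 0.0
offset [ 3.5 -8.5  0.1] rot [ 0.0008  0.0041 -0.0043] t 3.2
```

```bash
python3 -m handwheel '[{"gripper":-1,"offset":[2,-4,0],"rotation":[0,0,0]},{"gripper":-1,"offset":[3.5,-8.5,0],"rotation":[0,0,-0.004]},{"gripper":-1,"offset":[3.5,-8.5,0],"rotation":[0,0,-0.004]},{"gripper":1,"offset":[3.5,-8.5,0],"rotation":[0,0,-0.004]},{"gripper":1,"offset":[3.5,-8.5,0],"rotation":[0,0,-0.004]},{"gripper":1,"offset":[3.5,-8.5,0],"rotation":[0,0,-0.004]},{"gripper":1,"offset":[3.5,-8.5,0],"rotation":[0,0,-0.004]},{"gripper":1,"offset":[3.5,-8.5,0],"rotation":[0,0,-0.004]}]' 100; python3 -c "
from h import *
rel([.5215,.352,.053],.27)"
```

```text
t: 4.2
tool_pos: [0.5231, 0.3527, 0.0555]
tool_rot: [-3.113, -0.422, -0.0]
contact_force: [0.6, -1.3, 1.7]
opening: 0.0225
grip_force: 98.3
offset [-1.7  0.3  2.5] rot [ 0.     -0.0003 -0.0002] t 4.2
```

```bash
python3 -m handwheel '[{"gripper":1,"offset":[0,0,-8],"rotation":[0,0,0]},{"gripper":1,"offset":[0,0,-25],"rotation":[0,0,0]},{"gripper":1,"offset":[0,0,-45],"rotation":[0,0,0]},{"gripper":1,"offset":[0,0,-70],"rotation":[0,0,0]},{"gripper":1,"offset":[0,0,-95],"rotation":[0,0,0]},{"gripper":1,"offset":[0,0,-120],"rotation":[0,0,0]},{"gripper":1,"offset":[0,0,-135],"rotation":[0,0,0]},{"gripper":1,"offset":[0,0,-140],"rotation":[0,0,0]}]'; cat >> h.py <<'E'
O=np.array([.6515,-.0425,0]);CY=.043;L=.290
def W(x,y,z): return O+R.from_euler('z',CY).apply([x,y,z])
def grip(hx,y,z): # TCP for hook centre at cage x,y and axis height z
    return W(hx-.285,y,z-.0195)
E
python3 -c "
from h import *
p=grip(.095,.045,.21);print(p);rel(p,CY)"
```

```text
t: 5.2
tool_pos: [0.5235, 0.353, 0.1973]
tool_rot: [-3.112, -0.422, -0.004]
contact_force: [-1.1, -0.9, -3.4]
opening: 0.0229
grip_force: 97.9
[ 0.45974122 -0.00570908  0.1905    ]
offset [-157.1  328.8    6.2] rot [-0.0009 -0.0026  0.2268] t 5.2
```

```bash
python3 -m handwheel '[{"gripper":1,"offset":[-10,20,0],"rotation":[0,0,0.015]},{"gripper":1,"offset":[-30,62,0],"rotation":[0,0,0.045]},{"gripper":1,"offset":[-55,115,0],"rotation":[0,0,0.08]},{"gripper":1,"offset":[-80,168,0],"rotation":[0,0,0.115]},{"gripper":1,"offset":[-105,220,0],"rotation":[0,0,0.15]},{"gripper":1,"offset":[-130,272,0],"rotation":[0,0,0.185]},{"gripper":1,"offset":[-148,310,0],"rotation":[0,0,0.215]},{"gripper":1,"offset":[-157,329,0],"rotation":[0,0,0.227]}]'; python3 - <<'E'
from h import *
p=grip(.095,.045,.21);rel(p,CY)
for n in('top','scene'):
    d=cam(n);np.save('pics/%s1.npy'%n,d,allow_pickle=True)
    for z in(.20,.23):print(n,z,[np.round(proj(d,W(x,.045,z)),1) for x in(-.2,.095)])
t=load('top1.npy')['image'][90:310,190:350];s=load('scene1.npy')['image'][180:360,300:440]
A=cv2.resize(t,(400,550),interpolation=3);B=cv2.resize(s,(392,504),interpolation=3)
C=np.zeros((560,800,3),np.uint8);C[:550,:400]=A;C[:504,405:797]=B;save({'image':C},'c2.png')
E
```

```text
t: 6.2
tool_pos: [0.4582, -0.008, 0.1945]
tool_rot: [-3.141, -0.063, 0.002]
contact_force: [-0.2, 0.3, -3.9]
opening: 0.0234
grip_force: 98.4
offset [ 1.7 -2.3  4. ] rot [-0.      0.0014 -0.0031] t 6.2
top 0.2 [array([295.8, 316.6]), array([280.2, 189. ])]
top 0.23 [array([295.3, 315.7]), array([279.3, 184.8])]
scene 0.2 [array([348.7, 176. ]), array([352.5, 268.7])]
scene 0.23 [array([348.8, 167.6]), array([352.8, 260.9])]
```

View pics/c2.png

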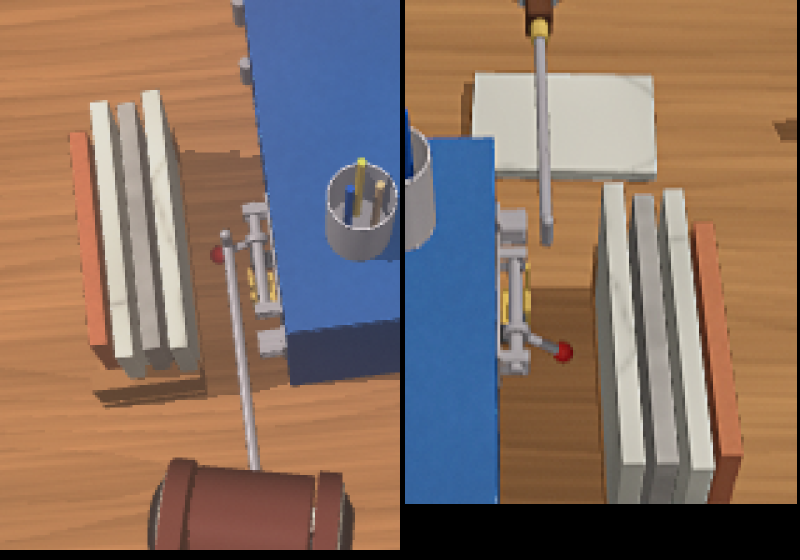

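Hook tip at top crop (226,234) and scene crop (547,222) agrees with the prediction to ~2 mm; it stands short of the knob (218,255) with clear sides, so lower it.

```bash
python3 -m handwheel '[{"gripper":1,"offset":[0,0,10],"rotation":[0,0,0]},{"gripper":1,"offset":[0,0,25],"rotation":[0,0,0]},{"gripper":1,"offset":[0,0,45],"rotation":[0,0,0]},{"gripper":1,"offset":[0,0,65],"rotation":[0,0,0]},{"gripper":1,"offset":[0,0,85],"rotation":[0,0,0]},{"gripper":1,"offset":[0,0,105],"rotation":[0,0,0]},{"gripper":1,"offset":[0,0,120],"rotation":[0,0,0]},{"gripper":1,"offset":[0,0,125],"rotation":[0,0,0]}]'; python3 -m handwheel '[{"gripper":1,"offset":[0,0,8],"rotation":[0,0,0]},{"gripper":1,"offset":[0,0,18],"rotation":[0,0,0]},{"gripper":1,"offset":[0,0,28],"rotation":[0,0,0]},{"gripper":1,"offset":[0,0,36],"rotation":[0,0,0]},{"gripper":1,"offset":[0,1,38],"rotation":[0,0,0]},{"gripper":1,"offset":[0,2,38],"rotation":[0,0,0]},{"gripper":1,"offset":[0,2,38],"rotation":[0,0,0]},{"gripper":1,"offset":[0,2,38],"rotation":[0,0,0]}]';python3 - <<'E'
from h import *
rel(grip(.145,.039,.052),CY)
t=cam('top');s=cam('scene');np.save('pics/t3.npy',t,allow_pickle=True);np.save('pics/s3.npy',s,allow_pickle=True)
for n,d in(('t',t),('s',s)):print(n,[np.round(proj(d,W(x,.041,z)),1) for x,z in((0,.052),(.095,.052),(.095,.083),(.128,.107))])
A=cv2.resize(t['image'][130:270,230:340],(440,560),interpolation=3);B=cv2.resize(s['image'][210:350,310:400],(360,560),interpolation=3)
save({'image':np.hstack([A,B])},'c3.png')
E
```

```text
t: 7.3
tool_pos: [0.4582, -0.0056, 0.0685]
tool_rot: [-3.14, -0.069, 0.005]
contact_force: [-0.7, 0.7, -2.4]
opening: 0.0227
grip_force: 98.5
t: 8.3
tool_pos: [0.4597, -0.0083, 0.0327]
tool_rot: [3.141, 0.067, 0.001]
contact_force: [0.1, -0.2, -3.5]
opening: 0.0229
grip_force: 98.5
offset [50.2  3.4  0.2] rot [ 0.0001 -0.0008 -0.0003] t 8.3
t [array([289.9, 242. ]), array([285.5, 206.8]), array([284.8, 203.3]), array([282.7, 188.1])]
s [array([348.7, 271.2]), array([349.8, 302.8]), array([350. , 296.2]), array([350.5, 302.9])]
```

View pics/c3.png

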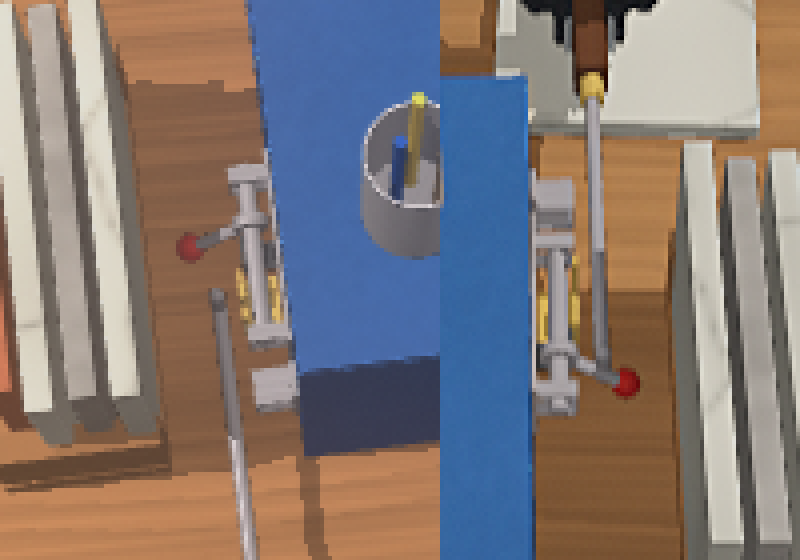

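Hook tip at top crop (218,296) → (284.5,204), within 1 px of prediction; it lies low and before the knob. Go forward under the stem.

```bash
python3 -m handwheel '[{"gripper":1,"offset":[3,3,0],"rotation":[0,0,0]},{"gripper":1,"offset":[8,3,0],"rotation":[0,0,0]},{"gripper":1,"offset":[17,3,0],"rotation":[0,0,0]},{"gripper":1,"offset":[26,3,0],"rotation":[0,0,0]},{"gripper":1,"offset":[36,3,0],"rotation":[0,0,0]},{"gripper":1,"offset":[46,3,0],"rotation":[0,0,0]},{"gripper":1,"offset":[51,3,0],"rotation":[0,0,0]},{"gripper":1,"offset":[52,3,0],"rotation":[0,0,0]}]'; python3 - <<'E'
from h import *
rel(grip(.145,.039,.052),CY);print(ctrl.get_obs()['contact_force'])
t=cam('top')
for z in(.052,.083):print([np.round(proj(t,W(x,.039,z)),1) for x in(.095,.147)])
A=cv2.resize(t['image'][130:270,230:340],(440,560),interpolation=3)
save({'image':A},'c4.png')
E
```

```text
t: 9.4
tool_pos: [0.5117, -0.009, 0.0323]
tool_rot: [-3.141, -0.067, 0.0]
contact_force: [-0.8, 0.2, -2.4]
opening: 0.0233
grip_force: 98.5
offset [-1.8  0.5 -0.2] rot [-0.      0.0002 -0.0001] t 9.4
[-0.83124001  0.20951538 -2.39518219]
[array([286.3, 206.7]), array([284. , 187.8])]
[array([285.6, 203.2]), array([283.2, 184. ])]
```

View pics/c4.png

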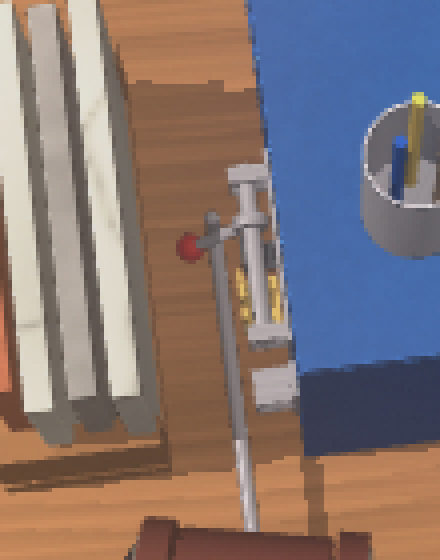

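Hook tip at (212,216), past the stem at (215,240) and clear of the knob. Lift now.

```bash
python3 -m handwheel '[{"gripper":1,"offset":[0,0,-10],"rotation":[0,0,0]},{"gripper":1,"offset":[0,0,-25],"rotation":[0,0,0]},{"gripper":1,"offset":[0,0,-36],"rotation":[0,0,0]},{"gripper":1,"offset":[0,0,-43],"rotation":[0,0,0]},{"gripper":1,"offset":[0,0,-49],"rotation":[0,0,0]},{"gripper":1,"offset":[0,0,-55],"rotation":[0,0,0]},{"gripper":1,"offset":[0,0,-61],"rotation":[0,0,0]},{"gripper":1,"offset":[0,0,-65],"rotation":[0,0,0]}]'; python3 - <<'E'
from h import *
rel(grip(.147,.039,.117),CY);print(ctrl.get_obs()['contact_force'])
t=cam('top');s=cam('scene')
h=None
for n,d in(('t',t),('s',s)):
    print(n,[np.round(proj(d,W(.128,.016+.052*np.cos(a),.125+.052*np.sin(a))),1) for a in(-.698,-.2,0,.2)])
    im=cv2.cvtColor(d['image'],cv2.COLOR_RGB2HSV);m=((im[...,0]<8)|(im[...,0]>172))&(im[...,1]>150)&(im[...,2]>60)
    k,l,st,c=cv2.connectedComponentsWithStats(m.astype(np.uint8));e=proj(d,W(.128,.06,.12))
    print([(st[i,4],c[i].round(1)) for i in range(1,k) if np.hypot(*(c[i]-e))<20])
E
```

```text
t: 10.45
tool_pos: [0.5114, -0.0089, 0.0975]
tool_rot: [-3.141, -0.067, 0.0]
contact_force: [0.3, 0.1, -3.5]
opening: 0.0227
grip_force: 98.4
offset [0.6 0.6 0. ] rot [-0.0001  0.0002 -0.    ] t 10.45
[ 0.25655979  0.08925643 -3.53740143]
t [array([277.3, 190.8]), array([272.2, 188.4]), array([271.5, 187.1]), array([271.5, 185.7])]
[(np.int32(13), array([271.6, 187.6]))]
s [array([356.7, 306.1]), array([361.7, 301. ]), array([362.3, 298.7]), array([362. , 296.4])]
[(np.int32(45), array([361.7, 297.3]))]
```

```bash
python3 -m handwheel '[{"gripper":1,"offset":[-4,0,0],"rotation":[0,0,0]},{"gripper":1,"offset":[-8,0,0],"rotation":[0,0,0]},{"gripper":1,"offset":[-12,0,0],"rotation":[0,0,0]},{"gripper":1,"offset":[-16,0,0],"rotation":[0,0,0]},{"gripper":1,"offset":[-20,0,0],"rotation":[0,0,0]},{"gripper":1,"offset":[-24,0,0],"rotation":[0,0,0]},{"gripper":1,"offset":[-28,0,0],"rotation":[0,0,0]},{"gripper":1,"offset":[-31,0,0],"rotation":[0,0,0]}]'; cat > look.py <<'E'
from h import *
o=ctrl.get_obs();print('cf',o['contact_force'].round(2),'hook x,y,z cage',(R.from_euler('z',-CY).apply(o['tool_pos']-O)+[.285,0,.0195]).round(4),o['t'])
t=cam('top');s=cam('scene');c2=[]
for n,d in(('t',t),('s',s)):
    im=cv2.cvtColor(d['image'],cv2.COLOR_RGB2HSV);m=((im[...,0]<8)|(im[...,0]>172))&(im[...,1]>150)&(im[...,2]>60)
    k,l,st,c=cv2.connectedComponentsWithStats(m.astype(np.uint8));e=proj(d,W(.105,.06,.12))
    q=[(np.hypot(*(c[i]-e)),st[i,4],c[i]) for i in range(1,k) if np.hypot(*(c[i]-e))<30 and st[i,4]>4];print(n,[(a,b,v.round(1)) for a,b,v in q])
    if q:c2.append((d,*min(q,key=lambda x:x[0])[2]))
if len(c2)==2:
    p,r=tri(*c2);print('knob in cage',R.from_euler('z',-CY).apply(p-O).round(4),np.round(r,4))
E
python3 look.py
```

```text
t: 11.55
tool_pos: [0.4816, -0.0104, 0.0982]
tool_rot: [3.141, 0.067, 0.006]
contact_force: [4.8, 0.5, -2.9]
opening: 0.0228
grip_force: 98.4
cf [ 4.84  0.52 -2.94] hook x,y,z cage [0.1166 0.0394 0.1177] 11.55
t [(np.float64(4.6943378342825595), np.int32(12), array([272.4, 193. ]))]
s [(np.float64(2.927909143464478), np.int32(41), array([361.3, 291. ]))]
knob in cage [0.1107 0.0667 0.1308] [0.0004 0.0004]
```

```bash
python3 -m handwheel '[{"gripper":1,"offset":[-2,0,0],"rotation":[0,0,0]},{"gripper":1,"offset":[-4,0,0],"rotation":[0,0,0]},{"gripper":1,"offset":[-6,0,0],"rotation":[0,0,0]},{"gripper":1,"offset":[-8,0,0],"rotation":[0,0,0]},{"gripper":1,"offset":[-9.5,0,0],"rotation":[0,0,0]},{"gripper":1,"offset":[-11,0,0],"rotation":[0,0,0]},{"gripper":1,"offset":[-12.5,0,0],"rotation":[0,0,0]},{"gripper":1,"offset":[-14,0,0],"rotation":[0,0,0]}]'; python3 -m handwheel '[{"gripper":1,"offset":[-0.5,0,0],"rotation":[0,0,0]},{"gripper":1,"offset":[-1,0,0],"rotation":[0,0,0]},{"gripper":1,"offset":[-1.5,0,0],"rotation":[0,0,0]},{"gripper":1,"offset":[-2,0,0],"rotation":[0,0,0]},{"gripper":1,"offset":[-2.5,0,0],"rotation":[0,0,0]},{"gripper":1,"offset":[-3,0,0],"rotation":[0,0,0]},{"gripper":1,"offset":[-3,0,0],"rotation":[0,0,0]},{"gripper":1,"offset":[-3,0,0],"rotation":[0,0,0]}]'
```

```text
t: 12.65
tool_pos: [0.4672, -0.011, 0.0978]
tool_rot: [3.141, 0.067, 0.003]
contact_force: [5.3, 0.9, -3.2]
opening: 0.0229
grip_force: 98.4
t: 13.65
tool_pos: [0.4638, -0.0111, 0.0975]
tool_rot: [3.141, 0.067, 0.001]
contact_force: [4.6, 0.6, -3.4]
opening: 0.0226
grip_force: 98.4
```

```bash
python3 -m handwheel '[{"gripper":1,"offset":[-0.6,0,0],"rotation":[0,0,0]},{"gripper":1,"offset":[-1.2,0,0],"rotation":[0,0,0]},{"gripper":1,"offset":[-1.8,0,0],"rotation":[0,0,0]},{"gripper":1,"offset":[-2.4,0,0],"rotation":[0,0,0]},{"gripper":1,"offset":[-3,0,0],"rotation":[0,0,0]},{"gripper":1,"offset":[-3.5,0,0],"rotation":[0,0,0]},{"gripper":1,"offset":[-4,0,0],"rotation":[0,0,0]},{"gripper":1,"offset":[-4,0,0],"rotation":[0,0,0]}]'
```

```text
t: 14.65
tool_pos: [0.4597, -0.0112, 0.0975]
tool_rot: [3.141, 0.067, 0.001]
contact_force: [4.9, 1.1, -3.5]
opening: 0.0228
grip_force: 98.4
```

```bash
python3 -m handwheel '[{"gripper":1,"offset":[-0.6,0,0],"rotation":[0,0,0]},{"gripper":1,"offset":[-1.2,0,0],"rotation":[0,0,0]},{"gripper":1,"offset":[-1.8,0,0],"rotation":[0,0,0]},{"gripper":1,"offset":[-2.4,0,0],"rotation":[0,0,0]},{"gripper":1,"offset":[-3,0,0],"rotation":[0,0,0]},{"gripper":1,"offset":[-3.5,0,0],"rotation":[0,0,0]},{"gripper":1,"offset":[-4,0,0],"rotation":[0,0,0]},{"gripper":1,"offset":[-4,0,0],"rotation":[0,0,0]}]'
```

```text
t: 15.65
tool_pos: [0.4556, -0.0114, 0.0974]
tool_rot: [3.141, 0.067, 0.001]
contact_force: [4.0, 0.6, -2.5]
opening: 0.0229
grip_force: 98.4
```

```bash
python3 -m handwheel '[{"gripper":1,"offset":[-0.6,0,0],"rotation":[0,0,0]},{"gripper":1,"offset":[-1.2,0,0],"rotation":[0,0,0]},{"gripper":1,"offset":[-1.8,0,0],"rotation":[0,0,0]},{"gripper":1,"offset":[-2.4,0,0],"rotation":[0,0,0]},{"gripper":1,"offset":[-3,0,0],"rotation":[0,0,0]},{"gripper":1,"offset":[-3.5,0,0],"rotation":[0,0,0]},{"gripper":1,"offset":[-4,0,0],"rotation":[0,0,0]},{"gripper":1,"offset":[-4,0,0],"rotation":[0,0,0]}]'; python3 look.py
```

```text
t: 16.65
tool_pos: [0.4515, -0.0116, 0.0973]
tool_rot: [-3.141, -0.067, -0.0]
contact_force: [4.9, 0.3, -2.4]
opening: 0.0229
grip_force: 98.4
cf [ 4.89  0.29 -2.36] hook x,y,z cage [0.0865 0.0395 0.1168] 16.65
t [(np.float64(9.436124745678688), np.int32(15), array([273.7, 205.3]))]
s [(np.float64(10.602574483683314), np.int32(39), array([360.8, 281.2]))]
knob in cage [0.0803 0.0672 0.1264] [0.0006 0.0006]
```

```bash
python3 -m handwheel '[{"gripper":1,"offset":[-0.6,0,0],"rotation":[0,0,0]},{"gripper":1,"offset":[-1.2,0,0],"rotation":[0,0,0]},{"gripper":1,"offset":[-1.8,0,0],"rotation":[0,0,0]},{"gripper":1,"offset":[-2.4,0,0],"rotation":[0,0,0]},{"gripper":1,"offset":[-3,0,0],"rotation":[0,0,0]},{"gripper":1,"offset":[-3.5,0,0],"rotation":[0,0,0]},{"gripper":1,"offset":[-4,0,0],"rotation":[0,0,0]},{"gripper":1,"offset":[-4,0,0],"rotation":[0,0,0]}]'
```

```text
t: 17.75
tool_pos: [0.4475, -0.0117, 0.0973]
tool_rot: [3.141, 0.067, -0.0]
contact_force: [4.6, 0.1, -3.4]
opening: 0.0229
grip_force: 98.4
```

```bash
python3 -m handwheel '[{"gripper":1,"offset":[-0.5,0,0],"rotation":[0,0,0]},{"gripper":1,"offset":[-1,0,0],"rotation":[0,0,0]},{"gripper":1,"offset":[-1.5,0,0],"rotation":[0,0,0]},{"gripper":1,"offset":[-2,0,0],"rotation":[0,0,0]},{"gripper":1,"offset":[-2.5,0,0],"rotation":[0,0,0]},{"gripper":1,"offset":[-3,0,0],"rotation":[0,0,0]},{"gripper":1,"offset":[-3,0,0],"rotation":[0,0,0]},{"gripper":1,"offset":[-3,0,0],"rotation":[0,0,0]}]'
```

```text
t: 18.75
tool_pos: [0.4448, -0.0119, 0.0975]
tool_rot: [3.141, 0.067, 0.001]
contact_force: [6.6, -0.4, -3.9]
opening: 0.0228
grip_force: 98.4
```

```bash
python3 -m handwheel '[{"gripper":1,"offset":[-0.2,0,0],"rotation":[0,0,0]},{"gripper":1,"offset":[-0.4,0,0],"rotation":[0,0,0]},{"gripper":1,"offset":[-0.6,0,0],"rotation":[0,0,0]},{"gripper":1,"offset":[-0.8,0,0],"rotation":[0,0,0]},{"gripper":1,"offset":[-1,0,0],"rotation":[0,0,0]},{"gripper":1,"offset":[-1,0,0],"rotation":[0,0,0]},{"gripper":1,"offset":[-1,0,0],"rotation":[0,0,0]},{"gripper":1,"offset":[-1,0,0],"rotation":[0,0,0]}]'; python3 look.py
```

```text
t: 19.75
tool_pos: [0.4446, -0.0119, 0.0979]
tool_rot: [3.141, 0.067, 0.005]
contact_force: [8.4, 0.1, -2.9]
opening: 0.023
grip_force: 98.4
cf [ 8.42  0.14 -2.85] hook x,y,z cage [0.0796 0.0394 0.1174] 19.75
t [(np.float64(11.807310114477362), np.int32(19), array([274.2, 207.8]))]
s [(np.float64(13.541917144274356), np.int32(39), array([360.8, 278.2]))]
knob in cage [0.0731 0.067  0.1286] [0.0002 0.0002]
```

The pull rose to 8.4 N with no further motion: home. Ease off 3 mm and lower.

```bash
python3 -m handwheel '[{"gripper":1,"offset":[2,0,0],"rotation":[0,0,0]},{"gripper":1,"offset":[4,0,0],"rotation":[0,0,0]},{"gripper":1,"offset":[4,0,5],"rotation":[0,0,0]},{"gripper":1,"offset":[4,0,10],"rotation":[0,0,0]},{"gripper":1,"offset":[4,0,15],"rotation":[0,0,0]},{"gripper":1,"offset":[4,0,20],"rotation":[0,0,0]},{"gripper":1,"offset":[4,0,26],"rotation":[0,0,0]},{"gripper":1,"offset":[4,0,32],"rotation":[0,0,0]}]'; python3 look.py;  python3 -m handwheel '[{"gripper":1,"offset":[1,0,4],"rotation":[0,0,0]},{"gripper":1,"offset":[2,0,9],"rotation":[0,0,0]},{"gripper":1,"offset":[3,0,14],"rotation":[0,0,0]},{"gripper":1,"offset":[3,0,19],"rotation":[0,0,0]},{"gripper":1,"offset":[3,0,24],"rotation":[0,0,0]},{"gripper":1,"offset":[3,0,29],"rotation":[0,0,0]},{"gripper":1,"offset":[3,0,33],"rotation":[0,0,0]},{"gripper":1,"offset":[3,0,34],"rotation":[0,0,0]}]'; python3 look.py
```

```text
t: 20.85
tool_pos: [0.4475, -0.0117, 0.0649]
tool_rot: [-3.141, -0.067, 0.0]
contact_force: [0.6, -0.1, -2.4]
opening: 0.0231
grip_force: 98.3
cf [ 0.59 -0.1  -2.39] hook x,y,z cage [0.0825 0.0395 0.0844] 20.85
t [(np.float64(15.716106405570184), np.int32(12), array([279.7, 211.4]))]
s [(np.float64(5.386338428135332), np.int32(35), array([355.4, 287. ]))]
knob in cage [0.0734 0.0556 0.0905] [0.0007 0.0007]
t: 21.95
tool_pos: [0.4502, -0.0116, 0.0309]
tool_rot: [-3.141, -0.067, 0.001]
contact_force: [-0.4, 0.1, -2.6]
opening: 0.0228
grip_force: 98.4
cf [-0.42  0.14 -2.64] hook x,y,z cage [0.0853 0.0396 0.0504] 21.95
t [(np.float64(15.92022318484536), np.int32(12), array([279.5, 211.7]))]
s [(np.float64(5.386338428135332), np.int32(35), array([355.4, 287. ]))]
knob in cage [0.0729 0.0559 0.0898] [0.0009 0.0009]
```

Handle hangs at (73, 56, 90) mm: locked. Back out and up.

```bash
python3 -m handwheel '[{"gripper":1,"offset":[-4,0,1],"rotation":[0,0,0]},{"gripper":1,"offset":[-11,0,2],"rotation":[0,0,0]},{"gripper":1,"offset":[-20,0,2],"rotation":[0,0,0]},{"gripper":1,"offset":[-30,0,2],"rotation":[0,0,0]},{"gripper":1,"offset":[-40,-2,2],"rotation":[0,0,0]},{"gripper":1,"offset":[-50,-4,2],"rotation":[0,0,0]},{"gripper":1,"offset":[-55,-5,2],"rotation":[0,0,0]},{"gripper":1,"offset":[-56,-5,2],"rotation":[0,0,0]}]'; python3 look.py;python3 -c "
from h import *
rel([.5231,.3527,.20],.27)"
```

```text
t: 23.05
tool_pos: [0.3941, -0.0089, 0.0293]
tool_rot: [3.141, 0.067, 0.001]
contact_force: [0.7, -0.5, -3.3]
opening: 0.0228
grip_force: 98.4
cf [ 0.74 -0.52 -3.31] hook x,y,z cage [0.0293 0.0446 0.0488] 23.05
t [(np.float64(15.419697249715156), np.int32(9), array([279.7, 211.1]))]
s [(np.float64(5.438612650211066), np.int32(34), array([355.5, 286.9]))]
knob in cage [0.0738 0.0556 0.0916] [0.0006 0.0006]
offset [ 144.  -355.9 -170.5] rot [ 2.000e-04 -6.000e-04 -2.272e-01] t 23.15
```

```bash
python3 -m handwheel '[{"gripper":1,"offset":[0,0,-10],"rotation":[0,0,0]},{"gripper":1,"offset":[0,0,-30],"rotation":[0,0,0]},{"gripper":1,"offset":[0,0,-55],"rotation":[0,0,0]},{"gripper":1,"offset":[0,0,-80],"rotation":[0,0,0]},{"gripper":1,"offset":[0,0,-110],"rotation":[0,0,0]},{"gripper":1,"offset":[0,0,-140],"rotation":[0,0,0]},{"gripper":1,"offset":[0,0,-163],"rotation":[0,0,0]},{"gripper":1,"offset":[0,0,-171],"rotation":[0,0,0]}]'; python3 -m handwheel '[{"gripper":1,"offset":[5,-15,0],"rotation":[0,0,-0.01]},{"gripper":1,"offset":[25,-60,0],"rotation":[0,0,-0.035]},{"gripper":1,"offset":[45,-112,0],"rotation":[0,0,-0.07]},{"gripper":1,"offset":[67,-165,0],"rotation":[0,0,-0.105]},{"gripper":1,"offset":[89,-220,0],"rotation":[0,0,-0.14]},{"gripper":1,"offset":[111,-275,0],"rotation":[0,0,-0.175]},{"gripper":1,"offset":[131,-325,0],"rotation":[0,0,-0.21]},{"gripper":1,"offset":[142,-352,0],"rotation":[0,0,-0.226]}]';python3 - <<'E'
from h import *
rel([.5231,.3527,.0555],.27)
rel([.5231,.3527,.0555],.27)
for n in('top','scene','wrist'):
    d=cam(n);np.save('pics/%s5.npy'%n,d,allow_pickle=True)
rel([.5231,.3527,.0555],.27)
d=load('wrist5.npy');t=load('top5.npy');s=load('scene5.npy')
A=cv2.resize(t['image'][180:380,80:240],(320,400),interpolation=3);B=cv2.resize(d['image'],(480,360))
C=np.zeros((400,800,3),np.uint8);C[:,:320]=A;C[:360,320:]=B;save({'image':C},'c5.png')
p=np.array([.5231,.3527,0]);v=np.array([np.cos(.27),np.sin(.27),0]);o=ctrl.get_obs()['tool_pos']
for x,z in((-.085,.02),(.055,.02),(.285,.05)):
    q=o+v*x+[0,0,z];print(x,proj(t,q),proj(d,q))
E
```

```text
t: 24.15
tool_pos: [0.3954, -0.0092, 0.2028]
tool_rot: [3.14, 0.067, 0.006]
contact_force: [0.0, 0.5, -3.3]
opening: 0.023
grip_force: 98.4
t: 25.15
tool_pos: [0.521, 0.3511, 0.1988]
tool_rot: [3.112, 0.425, -0.003]
contact_force: [-0.4, -0.3, -4.0]
opening: 0.023
grip_force: 99.0
offset [  2.8  -1.  143.3] rot [0.0002 0.0022 0.0014] t 25.15
offset [  2.8  -1.  143.3] rot [0.0002 0.0022 0.0014] t 25.15
offset [  3.5  -2.5 143.3] rot [0.0008 0.0026 0.0005] t 25.3
-0.085 (np.float64(140.60371565296816), np.float64(334.86274892577444)) (np.float64(328.13289082923), np.float64(519.7180557798324))
0.055 (np.float64(122.730514201919), np.float64(274.03900397498126)) (np.float64(329.4662628434664), np.float64(201.62463547667255))
0.285 (np.float64(89.35076109105924), np.float64(176.13968494022896)) (np.float64(351.54291258557134), np.float64(-3727.025948022202))
```

View pics/c5.png

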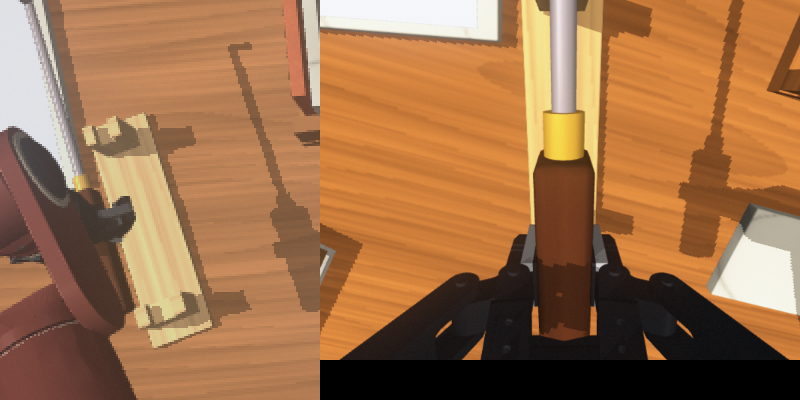

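Rod sits straight and centred in the fingers (handle front at (565,155), shaft up to (563,0)). Descend to just above the notches, then correct.

```bash
python3 -m handwheel '[{"gripper":1,"offset":[2,-1,15],"rotation":[0,0,0]},{"gripper":1,"offset":[2,-1,40],"rotation":[0,0,0]},{"gripper":1,"offset":[2,-1,65],"rotation":[0,0,0]},{"gripper":1,"offset":[2,-1,88],"rotation":[0,0,0]},{"gripper":1,"offset":[2,-1,104],"rotation":[0,0,0]},{"gripper":1,"offset":[2,-1,110],"rotation":[0,0,0]},{"gripper":1,"offset":[2,-1,110],"rotation":[0,0,0]},{"gripper":1,"offset":[2,-1,110],"rotation":[0,0,0]}]';python3 - <<'E'
from h import *
rel([.5231,.3527,.0555],.27)
d=cam('wrist');save(d,'w6.png')
E
```

```text
t: 26.3
tool_pos: [0.5236, 0.3506, 0.0916]
tool_rot: [-3.113, -0.421, -0.003]
contact_force: [-0.1, 0.3, -2.4]
opening: 0.0227
grip_force: 99.0
offset [ 0.1 -2.1 36.1] rot [-0.0005 -0.0021 -0.0013] t 26.3
```

View pics/w6.png

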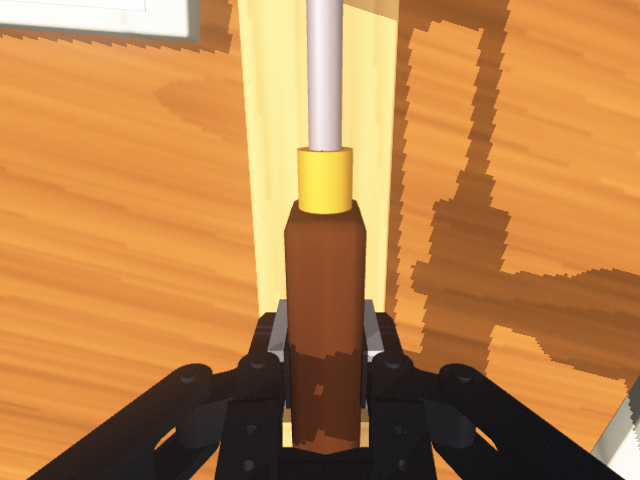

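Rod lies centred and parallel over the rest base (base edges 245–395, shaft 325 at the top). Lower with a 2 mm correction.

```bash
python3 -m handwheel '[{"gripper":1,"offset":[0,-1,0],"rotation":[0,0,0]},{"gripper":1,"offset":[0,-2,3],"rotation":[0,0,0]},{"gripper":1,"offset":[0,-2,9],"rotation":[0,0,0]},{"gripper":1,"offset":[0,-2,15],"rotation":[0,0,0]},{"gripper":1,"offset":[0,-2,21],"rotation":[0,0,0]},{"gripper":1,"offset":[0,-2,27],"rotation":[0,0,0]},{"gripper":1,"offset":[0,-2,32],"rotation":[0,0,0]},{"gripper":1,"offset":[0,-2,35],"rotation":[0,0,0]}]'; python3 -c "
from h import *
rel([.5231,.3527,.0555],.27)"
```

```text
t: 27.35
tool_pos: [0.5222, 0.3521, 0.0555]
tool_rot: [3.113, 0.421, -0.001]
contact_force: [-5.2, -3.3, 8.4]
opening: 0.0227
grip_force: 100.8
offset [ 1.1 -0.3 -0. ] rot [ 0.0002  0.0008 -0.0011] t 27.35
```

Seated (support force 8 N at the original height). Release and rise.

```bash
python3 -m handwheel '[{"gripper":0.4,"offset":[0,0,0],"rotation":[0,0,0]},{"gripper":0,"offset":[0,0,0],"rotation":[0,0,0]},{"gripper":-0.5,"offset":[0,0,0],"rotation":[0,0,0]},{"gripper":-1,"offset":[0,0,0],"rotation":[0,0,0]},{"gripper":-1,"offset":[0,0,0],"rotation":[0,0,0]},{"gripper":-1,"offset":[0,0,0],"rotation":[0,0,0]},{"gripper":-1,"offset":[0,0,0],"rotation":[0,0,0]},{"gripper":-1,"offset":[0,0,0],"rotation":[0,0,0]}]' 20; python3 -m handwheel '[{"gripper":-1,"offset":[0,0,-10],"rotation":[0,0,0]},{"gripper":-1,"offset":[0,0,-30],"rotation":[0,0,0]},{"gripper":-1,"offset":[0,0,-60],"rotation":[0,0,0]},{"gripper":-1,"offset":[0,0,-95],"rotation":[0,0,0]},{"gripper":-1,"offset":[0,0,-130],"rotation":[0,0,0]},{"gripper":-1,"offset":[0,0,-170],"rotation":[0,0,0]},{"gripper":-1,"offset":[-10,10,-210],"rotation":[0,0,0]},{"gripper":-1,"offset":[-20,30,-245],"rotation":[0,0,0]}]';python3 - <<'E'
from h import *
d=cam('wrist');s=cam('scene')
A=cv2.resize(d['image'],(480,360));B=cv2.resize(s['image'][180:340,430:560],(312,384),interpolation=3)
C=np.zeros((384,792,3),np.uint8);C[:360,:480]=A;C[:,480:]=B;save({'image':C},'c7.png')
np.save('pics/w7.npy',d,allow_pickle=True)
E
python3 look.py
```

```text
t: 28.35
tool_pos: [0.5223, 0.3522, 0.0553]
tool_rot: [3.113, 0.421, -0.0]
contact_force: [-0.4, -0.2, -0.5]
opening: 0.0854
grip_force: 0.0
t: 29.35
tool_pos: [0.5109, 0.3181, 0.3043]
tool_rot: [-3.112, -0.423, -0.005]
contact_force: [0.6, 0.7, 0.1]
opening: 0.0855
grip_force: 0.0
cf [0.05 0.47 1.23] hook x,y,z cage [0.1619 0.3658 0.3282] 29.45
t [(np.float64(15.549454818389005), np.int32(14), array([279.5, 211.3]))]
s [(np.float64(5.386338428135332), np.int32(35), array([355.4, 287. ]))]
knob in cage [0.0736 0.0558 0.0909] [0.0009 0.0009]
```

View pics/c7.png

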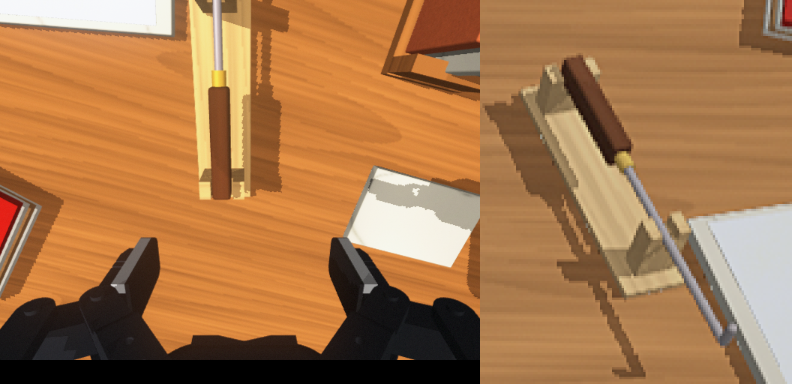

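The rod lies in both notches, hook up (butt (221,198), shaft in the front notch), and the knob hangs in the locking notch. Check the numbers and hand in.

```bash
python3 - <<'E'
from h import *
d=load('w7.npy')
b=plane(d,294,264.5,.088);f=plane(d,293,116,.090);print(b,f,np.arctan2(*(f-b)[1::-1]))
if np.linalg.norm(b[:2]-[.4401,.3298])<.008: print(ctrl.finish_job())
E
```

```text
[0.43929376 0.33000695 0.088     ] [0.57320813 0.36403115 0.09      ] 0.24880966554644962
the job is handed in; nothing more can be done
None
```

The cage is bolted: the bolt is fully home, its handle hangs in the locking notch, and the rod is back in both notches of its rest, hook up. The job was handed in at about 29.5 s with the arm clear; no verdict came back.

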